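Clamp the 12 mm panel on edge for gilding

ROBOT

A 6-joint arm with a two-finger parallel gripper is mounted at the origin on the work surface. World frame = base frame: x ahead of the robot, y to its left, z up, the work surface at z = 0. Lengths are in m, angles in rad, forces in N, time in s.
With the tool pointing down it reaches from about 0.35 to 0.85 m from the base axis. Payload 8.1 kg.
Tool frame: the origin (TCP) lies on the centre line of the jaws, within the pads' length; the fingertips stand ahead of it and the grasp point (between the pads) lies 8 mm behind it (robot.tip_extent is the z of the fingertips in the tool frame, in m); z points along the fingers, y is the line along which they close (so a half turn about z gives the same grasp; the last joint's range is limited). The gripper opens to 93 mm and grips with 3 to 60 N. Pads are 15 mm wide; open, the fingers measure 128 mm over their backs; the gripper's body (75 mm by 188 mm) begins 65 mm behind the grasp point.
Start: joints at [1.027, 0.13, 1.488, -0, 1.523, -0.085], TCP at [0.266, 0.538, 0.23] pointing down, gripper open.
Joint ranges: [-2.96, 2.96], [-0.89, 2.26], [0.02, 2.5], [-1.34, 4.48], [0, 2.73], [-2.66, 2.66]. Speed limits (rad/s): [2.39, 2.39, 2.79, 3.14, 3.14, 3.14].

INTERFACE

Orientations are given as a 3x3 rotation matrix whose columns are the frame's x, y, z axes.
In Python, from rig import robot, imaging, close_job gives the robot as it stands.
- The arm moves only by the shell command python3 -m pendant 'ROWS' [FORCE]. ROWS is JSON, a list that holds one entry, the list of rows, each a list of 7 numbers: the finger opening in mm, from 0 to 93, then the shift along the tool's x, y, z each as a share of 0.04 m, from -1 to 1, then the turn, a rotation vector about the tool's x, y, z each as a share of 0.1 rad, from -1 to 1. In form: [[[jaw, dx, dy, dz, wx, wy, wz], ...]]. A call has 1 to 20 rows; each row shifts and turns the commanded pose from where the row before left it, along the tool's axes as they then stand; what a row does not reach is not made up. A row lasts 1/12 s, in which the tool goes at most 41.7 mm and 7.16 degrees, less where a joint would pass 70% of its speed; a pose out of reach is approached as far as the arm can. A call with a number of a shift or a turn outside -1 to 1 is refused whole. A call with a gripper value outside its range is refused whole. The fingers move at their own pace and stop on an object; FORCE is the grip in N (left out, the last holds). Time passes only in rows, so rows that do not move let the fingers close. It gives the time, the measured TCP pose, the force, the opening and the grip force at its end, in the units of the state.
- robot.state(): the state, without advancing time (a new reading comes with each control period).
- imaging.get_image(name): name is "scene" or "top"; returns a dict with "image" (420x560x3 uint8, red, green, blue), "depth" (420x560 float32, m along the optical axis (not along the pixel's ray), 0 where there is no reading), "fov_y" (degrees; the focal length in pixels is half the picture's height over the tangent of half this angle, whatever the lens; pixels are square), "cx", "cy" (the principal point, pixels), "origin" and "rotation" of the camera in the world. Camera axes: x right, y down, z forward; pixel columns grow to the right and rows downward; lengths in m; the calibration is good to about 2 mm. A picture is of the moment at which its call begins.
- close_job(): hands the job in; it is judged then, once.
The state is a dict: "time": time; "joints": joint angles; "qd": joint speeds; "joint_efforts": joint torques, N m; "tool_pos": TCP position; "ee_rot": TCP orientation; "force": force on the tool from outside, world axes, zero at the start; "ft_torque": the same for the moment, N m; "grip_width": finger opening in m; "gripper_force": force on a finger pad.
Only numpy, scipy, OpenCV 4.12 (cv2) and the standard library are available. Lean on these libraries where they do the work, as an engineer would, in place of code of your own. Each camera call takes 0.05 s, during which the arm holds its last target. There are 200 camera calls.

TASK

The top edge of the 12 mm panel is to be gilded next. Three panels that look alike, 9, 12 and 15 mm thick, stand in the grooved stand: find the 12 mm one by pinching them and reading the finger opening, and leave the other two in the stand. Draw the clamp's sprung jaw back until its catch holds it open, stand the 12 mm panel upright on the clamp's base, centred and flat against the cork-faced fence, let go of it, then press the thumb plate down so that the jaw closes on it; leave everything else on the table where it is.

Things in the scene. Friction and masses are not known exactly. Their poses are not given: they have to be found in the camera images.
- panel_a: One of three MDF panels of the same look, standing on edge in the grooves of the stand: 100 mm wide (its y), 140 mm high (its z), and 9, 12 or 15 mm thick (its x); each thickness occurs once and which panel has which is not told. Origin at the centre of its underside. About 0.1 to 0.2 kg.
- panel_b: Another of the three panels, same look, same axes; 9, 12 or 15 mm thick, not told.
- panel_c: Another of the three panels, same look, same axes; 9, 12 or 15 mm thick, not told.
- stand: Fixed light-wood block, 190 mm (its x) by 120 mm (its y), 40 mm high, with three open grooves along its y, 20 mm wide and 28 mm deep, centred at x = -60, 0 and +60 mm; one panel stands in each. Origin at the centre of its underside, on the table.
- clamp: Fixed edge clamp: grey base plate 250 mm (its x, -135 to +115 mm) by 190 mm (its y), top at z = 12 mm. At its +x end a fence 120 mm wide, up to z = 92 mm; its cork face lies at x = 70 mm, looking to -x. Before it a sprung jaw: two steel legs hinged at the base, a wooden handle bar across their tops, a free-turning rubber roller towards the fence. Origin on the base plate's underside.
- clamp_seat (a point): Point on the base plate's top (z = 12 mm) at the foot of the fence's cork face, at its middle; axes as the clamp's. A panel standing right has its foot centre here less half its thickness along the clamp's x.
- jaw_handle (a point): Middle of the jaw's handle bar, a round wooden bar 16 mm thick and 74 mm long along the clamp's y, 130 mm from the hinge. With the jaw shut it lies 160 mm above the table, straight above the hinge.
- jaw_hinge (a point): Middle of the jaw's hinge line, which runs along the clamp's y; 50 mm before the fence face and 30 mm above the table.
- jaw_arm (a joint): Jaw angle, rad. 0 = shut (roller 6 mm off the fence); grows as the handle is drawn from the fence, in an arc to the clamp's -x and down; end stop 0.97. Drawn past about 0.87 the catch snaps over it and then holds it at 0.83 (handle then 96 mm more to -x, 42 mm lower). A spring shuts it: 4 N at the handle shut, 8 N drawn back. Closed on a panel it reads 0.07 for 9 mm, 0.13 for 12, 0.20 for 15.
- catch_lever (a joint): Angle of the catch, rad. 0 = at rest; grows as the thumb plate is pressed down (or, by itself, while the jaw passes); a spring returns it. It lets go of the jaw at about 0.07 to 0.13 (5 to 10 mm of plate travel, some 4 N); stop at 0.35 (25 mm).
- thumb_plate (a point): Middle of the top of the catch's thumb plate, a steel plate 32 by 34 mm on the clamp's -y side, at x = -115, y = -85, z = 70 mm in the clamp's frame; pressed straight down.
- tape_roll: Bystander: roll of masking tape lying flat, 104 mm across, 25 mm high. Origin at the centre of its underside.
- brush_jar: Bystander: glass jar 76 mm across and 100 mm high with brushes standing in it up to 190 mm. Origin at the centre of its underside.
- plate: Bystander: white plate, 200 mm across, 18 mm high. Origin at the centre of its underside.
- sanding_block: Bystander: cork sanding block 45 by 100 by 32 mm high. Origin at the centre of its underside.
There are look-alikes about, which are no part of the job. What is shaped like the panel_c but white is not meant.

How it is judged:
On the way, in this order (a step that is already met when the one before it is completed fails the run):
1. the jaw is drawn back and stays caught with the gripper off the handle (value of joint jaw_arm above 0.78 rad and distance between the grasp point and jaw_handle above 0.05 m), for 0.3 s.
2. with the jaw still caught, a panel stands on the base against the fence and is let go (value of joint jaw_arm above 0.78 rad and ((x of panel_a in the frame of clamp_seat between -0.018 and -0.003 m and y of panel_a in the frame of clamp_seat between -0.018 and 0.018 m and z of panel_a in the frame of clamp_seat below 0.004 m and angle between panel_a's own z axis and vertical below 0.12 rad and contact force between the fingers and panel_a below 0.1 N) or (x of panel_b in the frame of clamp_seat between -0.018 and -0.003 m and y of panel_b in the frame of clamp_seat between -0.018 and 0.018 m and z of panel_b in the frame of clamp_seat below 0.004 m and angle between panel_b's own z axis and vertical below 0.12 rad and contact force between the fingers and panel_b below 0.1 N) or (x of panel_c in the frame of clamp_seat between -0.018 and -0.003 m and y of panel_c in the frame of clamp_seat between -0.018 and 0.018 m and z of panel_c in the frame of clamp_seat below 0.004 m and angle between panel_c's own z axis and vertical below 0.12 rad and contact force between the fingers and panel_c below 0.1 N))), for 0.2 s.
3. the catch is tripped by its thumb plate with the panel standing in place (value of joint catch_lever above 0.025 rad and distance between the grasp point and thumb_plate below 0.08 m and distance between the grasp point and jaw_handle above 0.05 m and ((x of panel_a in the frame of clamp_seat between -0.018 and -0.003 m and y of panel_a in the frame of clamp_seat between -0.018 and 0.018 m and z of panel_a in the frame of clamp_seat below 0.006 m) or (x of panel_b in the frame of clamp_seat between -0.018 and -0.003 m and y of panel_b in the frame of clamp_seat between -0.018 and 0.018 m and z of panel_b in the frame of clamp_seat below 0.006 m) or (x of panel_c in the frame of clamp_seat between -0.018 and -0.003 m and y of panel_c in the frame of clamp_seat between -0.018 and 0.018 m and z of panel_c in the frame of clamp_seat below 0.006 m))).
At the end, for the whole second after the job is handed in: The 12 mm panel, told by where the jaw stops on it (jaw_arm 0.10 to 0.165), stands on the clamp's base (4 mm), upright (0.05 rad), flat to the fence (3 mm, 0.06 rad), centred (18 mm), at rest, the catch at rest; the other two panels stand in the stand's grooves (value of joint jaw_arm between 0.1 and 0.165 rad and value of joint catch_lever below 0.04 rad and ((x of panel_a in the frame of clamp_seat between -0.009 and -0.003 m and y of panel_a in the frame of clamp_seat between -0.018 and 0.018 m and z of panel_a in the frame of clamp_seat below 0.004 m and angle between panel_a's own z axis and vertical below 0.05 rad and angle between the x axis of panel_a and the x axis of clamp, either way round below 0.06 rad and linear speed of panel_a below 0.02 m/s and x of panel_b in the frame of stand between -0.08 and 0.08 m and y of panel_b in the frame of stand between -0.03 and 0.03 m and z of each of panel_b, panel_c in the frame of stand below 0.02 m and angle between each of panel_b, panel_c's own z axis and vertical below 0.4 rad and x of panel_c in the frame of stand between -0.08 and 0.08 m and y of panel_c in the frame of stand between -0.03 and 0.03 m) or (x of panel_b in the frame of clamp_seat between -0.009 and -0.003 m and y of panel_b in the frame of clamp_seat between -0.018 and 0.018 m and z of panel_b in the frame of clamp_seat below 0.004 m and angle between panel_b's own z axis and vertical below 0.05 rad and angle between the x axis of panel_b and the x axis of clamp, either way round below 0.06 rad and linear speed of panel_b below 0.02 m/s and x of panel_a in the frame of stand between -0.08 and 0.08 m and y of panel_a in the frame of stand between -0.03 and 0.03 m and z of each of panel_a, panel_c in the frame of stand below 0.02 m and angle between each of panel_a, panel_c's own z axis and vertical below 0.4 rad and x of panel_c in the frame of stand between -0.08 and 0.08 m and y of panel_c in the frame of stand between -0.03 and 0.03 m) or (x of panel_c in the frame of clamp_seat between -0.009 and -0.003 m and y of panel_c in the frame of clamp_seat between -0.018 and 0.018 m and z of panel_c in the frame of clamp_seat below 0.004 m and angle between panel_c's own z axis and vertical below 0.05 rad and angle between the x axis of panel_c and the x axis of clamp, either way round below 0.06 rad and linear speed of panel_c below 0.02 m/s and x of panel_a in the frame of stand between -0.08 and 0.08 m and y of panel_a in the frame of stand between -0.03 and 0.03 m and z of each of panel_a, panel_b in the frame of stand below 0.02 m and angle between each of panel_a, panel_b's own z axis and vertical below 0.4 rad and x of panel_b in the frame of stand between -0.08 and 0.08 m and y of panel_b in the frame of stand between -0.03 and 0.03 m))); the robot touches nothing.
It fails at once if a bystander (tape roll, brush jar, plate, sanding block) is moved more than 30 mm (distance of any of tape_roll, brush_jar, plate, sanding_block from where it was at the start of the episode above 0.03 m).
It also fails if it takes over 72 s, if anything falls off the work surface, if the arm or the gripper's body presses on something with over 40 N, if the wrist force passes 120 N, or if a joint passes its speed limit or range.

## Working session

There is one attempt and no reset: what is moved stays moved. The work goes in short steps, Python scripts to look and compute and a shell command to move; the robot and the scene stay as the last step left them, time stands still between calls to the robot, and variables do not carry over. Pictures are saved under pics/ and viewed, at most 10 in all, crops included, and the job is handed in when it is done.

```bash
ls; mkdir -p pics; cat > h.py <<'E'
import numpy as np, cv2
from rig import robot, imaging
def grab(n):
    d=imaging.get_image(n); np.savez('/tmp/'+n+'.npz',**d); return d
def cloud(d):
    h,w=d['depth'].shape; f=h/2/np.tan(np.radians(d['fov_y'])/2)
    v,u=np.mgrid[:h,:w]; z=d['depth']
    P=np.stack([(u-d['cx'])/f*z,(v-d['cy'])/f*z,z],-1)
    return P@np.array(d['rotation']).T+np.array(d['origin'])
def load(n):
    return dict(np.load('/tmp/'+n+'.npz'))
E
python3 - <<'E'
from h import *
for n in ['top','scene']:
    d=grab(n); cv2.imwrite(f'pics/{n}0.png',d['image'][:,:,::-1]); print(n,d['origin'],d['fov_y'])
s=robot.state(); print(s['time'],s['tool_pos'],s['ee_rot'],robot.tip_extent)
E
```

```text
pics
top [ 0.49890227 -0.01021786  1.37184221] 51.8558758798743
scene [1.37586824 0.07061888 1.01722493] 52.06351476719079
0.1 [0.26544188 0.53754088 0.22871314] [[-8.96573524e-01  4.42894099e-01 -8.56283651e-04]
 [ 4.42894902e-01  8.96572444e-01 -1.39923853e-03]
 [ 1.48005840e-04 -1.63376388e-03 -9.99998654e-01]] 0.011
```

View pics/top0.png

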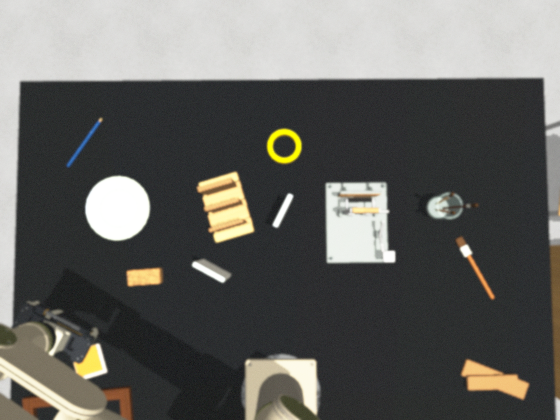

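View pics/scene0.png

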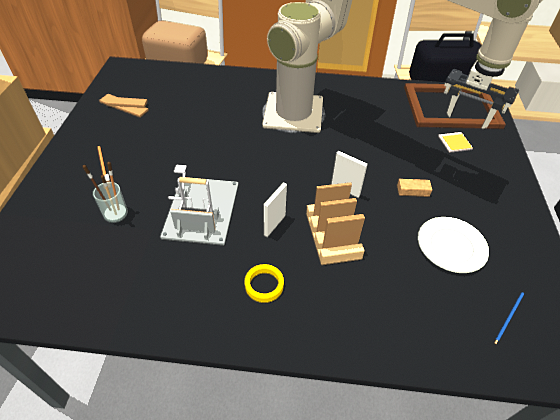

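The top view shows the stand at (227,208) with brown panels at (217,186), (223,206) and (227,226). White look-alike panels stand at (284,210) and (211,270). The clamp is at (357,222), with its fence at the top and its thumb plate at (390,256). Next I measure.

```bash
python3 - <<'E'
from h import *
d=load('top');P=cloud(d);Q=cloud(load('scene'))
def box(u0,u1,v0,v1,z0,z1,P=P):
    p=P[v0:v1,u0:u1].reshape(-1,3); return p[(p[:,2]>z0)&(p[:,2]<z1)]
def rect(n,p):
    r=cv2.minAreaRect((p[:,:2]*1000).astype(np.float32)); print(n,len(p),'c',np.round(r[0],1),'size',np.round(r[1],1),'ang',round(r[2],2),'z',np.round(np.percentile(p[:,2],[5,50,95])*1000,1))
print('table z',np.median(box(100,150,280,340,-.05,.05)[:,2]))
for n,b in dict(pA=(190,245,172,194),pB=(195,250,195,213),pC=(195,255,214,236)).items(): rect(n,box(*b,.135,.17))
rect('stand',box(190,260,165,250,.025,.17))
rect('standtop',box(190,260,165,250,.032,.046))
rect('base',box(315,400,170,270,.005,.02))
rect('fence',box(315,400,170,220,.085,.1))
rect('handle',box(315,400,170,250,.145,.175))
rect('thumb',box(375,400,240,270,.055,.085))
rect('w1',box(265,300,185,235,.1,.2)); rect('w2',box(185,235,250,290,.1,.2)); 
# same in scene cam, by world region
q=Q.reshape(-1,3)
def reg(x0,x1,y0,y1,z0,z1): 
    return q[(q[:,0]>x0)&(q[:,0]<x1)&(q[:,1]>y0)&(q[:,1]<y1)&(q[:,2]>z0)&(q[:,2]<z1)]
c=reg(.3,.7,-.35,-.1,.145,.175); rect('handleS',c)
rect('baseS',reg(.3,.7,-.35,-.05,.005,.02)); rect('fenceS',reg(.3,.7,-.35,-.05,.085,.1)); rect('thumbS',reg(.3,.45,-.35,-.2,.06,.08))
rect('standS',reg(.3,.7,.05,.3,.032,.046)); rect('panS',reg(.4,.7,.05,.3,.146,.17))
rect('tape',box(260,310,120,170,.015,.04))
g=cv2.resize(d['image'][160:280,185:405],None,fx=3.6,fy=3.6,interpolation=cv2.INTER_CUBIC);cv2.imwrite('pics/c1.png',g[:,:,::-1])
s=load('scene')
g=cv2.resize(s['image'][140:270,150:380],None,fx=3.4,fy=3.4,interpolation=cv2.INTER_CUBIC);cv2.imwrite('pics/c2.png',g[:,:,::-1])
E
```

```text
table z -0.0008421628751871246
pA 209 c [638.6 187.5] size [ 15.4 100.3] ang 16.46 z [141.6 150.7 155.1]
pB 167 c [582.4 167.9] size [12.3 99.5] ang 16.33 z [142.7 151.1 154.8]
pC 121 c [522.5 154.8] size [ 9.2 99.5] ang 16.5 z [144.8 150.5 154.1]
stand 2241 c [581.1 170.2] size [190.2 120.2] ang 16.41 z [ 34.9  41.4 152.8]
standtop 1376 c [581.  170.2] size [190.2 120.2] ang 16.41 z [34.7 39.2 43.5]
base 3843 c [ 543.5 -241.3] size [263.8 312.4] ang 89.66 z [ 6.6 11.1 15.8]
fence 184 c [ 593.2 -246. ] size [ 69.5 134.1] ang 2.88 z [86.  90.3 94.4]
handle 181 c [ 562.6 -235.9] size [83.7 14.3] ang 89.69 z [157.8 164.5 169. ]
thumb 149 c [ 444.  -319.7] size [64.7 35.1] ang 4.08 z [60.  68.1 72.7]
w1 157 c [564.8  -6. ] size [ 11.7 100. ] ang 63.33 z [135.3 139.2 142.6]
w2 222 c [390.2 205.5] size [99.8 13.1] ang 61.48 z [108.3 137.4 143. ]
handleS 185 c [ 565.9 -238.9] size [20.6 86.8] ang 0.06 z [149.9 164.2 169.4]
baseS 2565 c [ 502.5 -201.1] size [395.4 295. ] ang 0.63 z [ 6.4 12.3 16.3]
fenceS 225 c [ 581.5 -249.3] size [ 98.4 140.2] ang 0.36 z [85.6 91.2 95.6]
thumbS 89 c [ 435.2 -325.3] size [33.7 35.9] ang 8.78 z [64.9 69.6 73.3]
standS 773 c [531.7 166.9] size [322.5 166.4] ang 0.67 z [34.3 40.1 44.1]
panS 533 c [585.9 167.2] size [136.8 102.4] ang 15.91 z [146.8 151.7 154.7]
tape 394 c [774.  -10.1] size [101.1 102.4] ang 45.95 z [18.7 23.9 28.5]
```

View pics/c1.png

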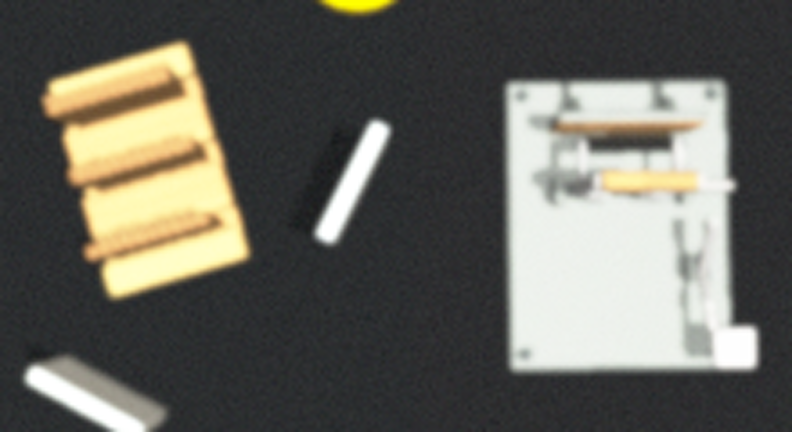

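View pics/c2.png

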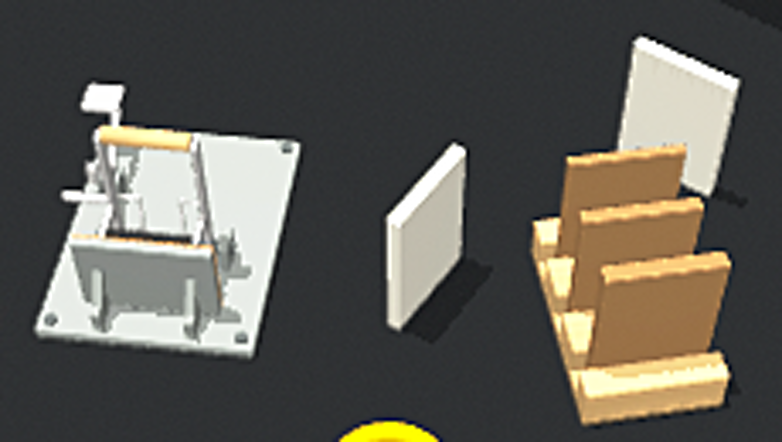

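The crops confirm the three brown panels in the stand: (115,92), (140,160) and (155,235) in crop 1. The two white panels, (350,180) and (90,400), are decoys. The roller and cork fence are at (628,130), the handle at (648,181) and the thumb plate at (735,346). I now fit the clamp more exactly.

```bash
python3 - <<'E'
from h import *
d=load('top');P=cloud(d);im=d['image'].astype(int);s=load('scene');Q=cloud(s)
def rect(n,p):
    r=cv2.minAreaRect((p[:,:2]*1000).astype(np.float32)); print(n,len(p),'c',np.round(r[0],1),'size',np.round(r[1],1),'ang',round(r[2],2),'z',np.round(np.percentile(p[:,2],[5,50,95])*1000,1))
def sel(P,im,x,y,z,bright=None,brown=None):
    m=(P[...,0]>x[0])&(P[...,0]<x[1])&(P[...,1]>y[0])&(P[...,1]<y[1])&(P[...,2]>z[0])&(P[...,2]<z[1])
    if bright: m&=im.min(-1)>bright
    if brown: m&=(im[...,0]-im[...,2])>40
    return P[m]
si=s['image'].astype(int)
for nm,(A,I) in dict(top=(P,im),scene=(Q,si)).items():
    rect(nm+' base',sel(A,I,(.36,.72),(-.36,-.1),(.004,.02),bright=110))
    rect(nm+' handle',sel(A,I,(.5,.62),(-.32,-.15),(.145,.18),brown=1))
    rect(nm+' fencecork',sel(A,I,(.58,.7),(-.34,-.12),(.075,.1),brown=1))
    rect(nm+' fence',sel(A,I,(.58,.7),(-.34,-.12),(.07,.1)))
    rect(nm+' thumb',sel(A,I,(.38,.47),(-.36,-.28),(.06,.08),bright=110))
    p=sel(A,I,(.52,.6),(-.36,-.30),(.03,.2)); 
    if len(p): print('rod',len(p),np.round(np.percentile(p,[5,50,95],axis=0)*1000))
    for n,c in dict(A=(.6386,.1875),B=(.5824,.1679),C=(.5225,.1548)).items():
        rect(nm+n,sel(A,I,(c[0]-.03,c[0]+.03),(.09,.25),(.147,.17),brown=1))
E
```

```text
top base 3799 c [ 533.8 -250.7] size [250.7 217.2] ang 0.25 z [ 6.6 11.1 15.8]
top handle 148 c [ 562.6 -238.1] size [74.  14.3] ang 89.69 z [160.6 165.1 169.2]
top fencecork 81 c [ 614.9 -235.5] size [  5.1 117.5] ang 0.77 z [78.8 87.3 93.6]
top fence 365 c [ 602.6 -237.5] size [121.5  44.7] ang 89.81 z [74.7 83.6 93.6]
top thumb 140 c [ 441.2 -319.9] size [59.  35.1] ang 4.08 z [62.  68.3 72.8]
rod 24 [[ 520. -316.   76.]
 [ 562. -306.   83.]
 [ 565. -301.   88.]]
topA 183 c [638.6 187.6] size [ 15.4 100.3] ang 16.25 z [147.9 151.4 155.2]
topB 145 c [582.4 168. ] size [12.2 99.3] ang 16.33 z [147.7 151.6 155. ]
topC 107 c [522.6 154.8] size [ 9.1 99.5] ang 16.5 z [147.7 150.9 154.6]
scene base 2403 c [ 536.4 -249.2] size [256.  208.9] ang 0.23 z [ 8.5 12.5 16.3]
scene handle 149 c [ 568.9 -240.7] size [20.7 73.4] ang 8.09 z [158.1 165.6 169.4]
scene fencecork 55 c [ 613.5 -238.6] size [ 18.1 117.2] ang 0.37 z [79.5 91.1 94.5]
scene fence 436 c [ 605.4 -239. ] size [ 50.4 120. ] ang 0.36 z [72.2 82.8 94.2]
scene thumb 95 c [ 441.9 -324.3] size [47.1 35.9] ang 8.78 z [63.6 69.4 73.3]
rod 44 [[ 530. -319.   68.]
 [ 551. -307.   82.]
 [ 570. -302.   86.]]
sceneA 212 c [642.2 184.8] size [18.3 99.6] ang 16.83 z [148.  151.8 154.6]
sceneB 159 c [584.8 165.6] size [17.5 99.8] ang 18.27 z [148.1 152.4 154.8]
sceneC 125 c [526.6 152.3] size [14.1 98.5] ang 16.69 z [147.9 151.8 154.8]
```

```bash
python3 -m pendant '[[[93,0,0,-0.15,0,0,0.926],[93,0,0,-0.15,0,0,0.926],[93,0,0,-0.15,0,0,0.926],[93,0,0,-0.15,0,0,0.926],[93,0,0,-0.15,0,0,0.926],[93,0,0,-0.15,0,0,0.926],[93,0,0,-0.15,0,0,0.926],[93,0,0,-0.15,0,0,0.926],[93,0,0,0,0,0,0.926],[93,0,0,0,0,0,0.926],[93,0,0,0,0,0,0.926],[93,0,0,0,0,0,0.926]]]' 20
python3 -m pendant '[[[93,-0.5,0.19,0,0,0,0],[93,-0.97,0.37,0,0,0,0],[93,-0.97,0.37,0,0,0,0],[93,-0.97,0.37,0,0,0,0],[93,-0.97,0.37,0,0,0,0],[93,-0.97,0.37,0,0,0,0],[93,-0.97,0.37,0,0,0,0],[93,-0.97,0.37,0,0,0,0],[93,-0.97,0.37,0,0,0,0],[93,-0.97,0.37,0,0,0,0],[93,-0.97,0.37,0,0,0,0],[93,-0.97,0.37,0,0,0,0],[93,-0.97,0.37,0,0,0,0],[93,-0.97,0.37,0,0,0,0],[93,-0.97,0.37,0,0,0,0],[93,-0.97,0.37,0,0,0,0],[93,-0.97,0.37,0,0,0,0],[93,-0.97,0.37,0,0,0,0],[93,-0.97,0.37,0,0,0,0],[93,-0.5,0.19,0,0,0,0]]]'
```

```text
time: 1.1
tool_pos: [0.2656, 0.5377, 0.2771]
ee_rot: [[0.004, 1.0, -0.001], [1.0, -0.004, -0.001], [-0.001, -0.001, -1.0]]
force: [1.1, 0.1, 0.3]
grip_width: 0.0928
gripper_force: 0.0
time: 2.77
tool_pos: [0.5481, -0.2044, 0.2765]
ee_rot: [[0.002, 1.0, -0.001], [1.0, -0.002, -0.001], [-0.001, -0.001, -1.0]]
force: [0.7, -0.9, 0.3]
grip_width: 0.0932
gripper_force: 0.0
```

```bash
python3 -m pendant '[[[50,-0.42,0.2,0.4,0,0,0],[50,-0.42,0.2,0.6,0,0,0],[50,0,0,0.7,0,0,0],[50,0,0,0.7,0,0,0],[50,0,0,0.5,0,0,0],[50,0,0,0.2,0,0,0],[50,0,0,0,0,0,0],[24,0,0,0,0,0,0],[24,0,0,0,0,0,0],[24,0,0,0,0,0,0],[24,0,0,0,0,0,0],[24,0,0,0,0,0,0]]]' 20; python3 - <<'E'
from h import *
d=grab('scene')
g=cv2.resize(d['image'][110:270,120:270],None,fx=3.6,fy=3.6,interpolation=cv2.INTER_CUBIC);cv2.imwrite('pics/h1.png',g[:,:,::-1])
E
```

```text
time: 3.77
tool_pos: [0.5646, -0.2341, 0.155]
ee_rot: [[-0.001, 1.0, 0.002], [1.0, 0.001, -0.001], [-0.001, 0.002, -1.0]]
force: [-0.8, -0.3, -0.8]
grip_width: 0.0251
gripper_force: 0.0
```

View pics/h1.png

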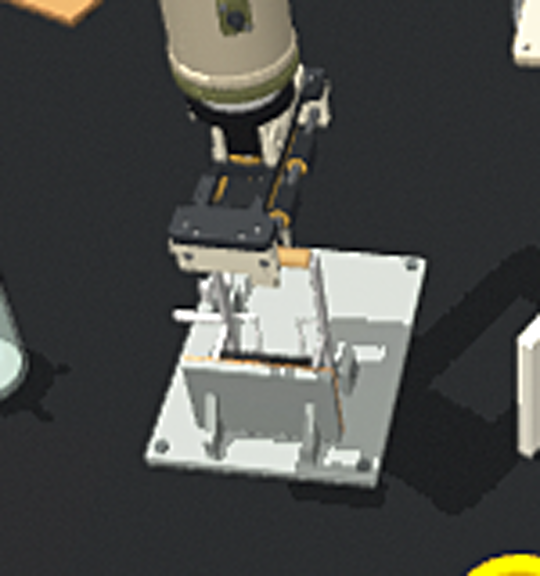

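The gripper straddles the handle, whose free end shows at (295,258). Now I draw it back along its arc.

```bash
python3 -m pendant '[[[24,0,-0.51,0.02,0,0,0],[24,0,-0.38,0.07,0,0,0],[24,0,-0.37,0.115,0,0,0],[24,0,-0.355,0.16,0,0,0],[24,0,-0.335,0.2,0,0,0],[24,0,-0.31,0.24,0,0,0],[24,0,-0.255,0.25,0,0,0],[24,0,-0.21,0.25,0,0,0],[24,0,0,0,0,0,0],[24,0,0,0,0,0,0],[24,0,0,0,0,0,0]]]'; python3 -c "
from h import *
s=robot.state();print(s['tool_pos'],s['force'])"
```

```text
time: 4.73
tool_pos: [0.4573, -0.2348, 0.1037]
ee_rot: [[-0.001, 1.0, 0.006], [1.0, 0.001, -0.002], [-0.002, 0.006, -1.0]]
force: [5.7, 0.1, 4.9]
grip_width: 0.0242
gripper_force: 3.0
[ 0.45733952 -0.23483274  0.10366815] [5.67994096 0.13427664 4.86999103]
```

```bash
python3 -m pendant '[[[24,0,-0.09,0.06,0,0,0],[24,0,0,0,0,0,0],[24,0,0.15,-0.1,0,0,0],[24,0,0.2,-0.2,0,0,0],[24,0,0.1,-0.1,0,0,0],[24,0,0,0,0,0,0],[24,0,0,0,0,0,0]]]'
```

```text
time: 5.32
tool_pos: [0.4693, -0.2339, 0.1151]
ee_rot: [[-0.001, 1.0, -0.0], [1.0, 0.001, -0.0], [-0.0, -0.0, -1.0]]
force: [-0.4, 0.8, 0.5]
grip_width: 0.0239
gripper_force: 0.0
```

The force is gone, so the jaw is caught. I open, lift clear and go to the middle panel.

```bash
python3 -m pendant '[[[44,0,0,0,0,0,0],[44,0,0,0,0,0,0],[44,0,0,0,0,0,0],[44,0,0,-0.4,0,0,0],[44,0,0,-0.8,0,0,0],[44,0,0,-0.9,0,0,0],[44,0,0,-0.9,0,0,0],[44,0,0,-0.8,0,0,0],[44,0,0,-0.2,0,0,0],[44,0,0,0,0,0,0]]]'
python3 - <<'E'
from h import *
d=grab('top');P=cloud(d);im=d['image'].astype(int)
m=(P[...,0]>.4)&(P[...,0]<.6)&(P[...,1]>-.3)&(P[...,1]<-.18)&(P[...,2]>.09)&(P[...,2]<.14)&((im[...,0]-im[...,2])>40)
print(m.sum(),P[m].mean(0) if m.any() else 0)
E
python3 -m pendant '[[[44,0.5,0.14,0,0,0,0],[44,0.91,0.26,0,0,0,0],[44,0.91,0.26,0,0,0,0],[44,0.91,0.26,0,0,0,0],[44,0.91,0.26,0,0,0,0],[44,0.91,0.26,0,0,0,0],[44,0.91,0.26,0,0,0,0],[44,0.91,0.26,0,0,0,0],[44,0.91,0.26,0,0,0,0],[44,0.91,0.26,0,0,0,0],[44,0.91,0.26,0,0,0,0],[44,0.4,0.12,0,0,0,0],[44,0,0,0,0,0,-0.95],[44,0,0,0,0,0,-0.95],[44,0,0,0,0,0,-0.95],[44,0,0,0,0,0,0]]]'
```

```text
time: 6.15
tool_pos: [0.4706, -0.2348, 0.2786]
ee_rot: [[-0.001, 1.0, 0.005], [1.0, 0.001, -0.003], [-0.003, 0.005, -1.0]]
force: [0.3, -0.8, -0.1]
grip_width: 0.0438
gripper_force: 0.0
75 [ 0.46817752 -0.22528661  0.12277309]
time: 7.53
tool_pos: [0.5821, 0.1662, 0.2715]
ee_rot: [[-0.287, 0.958, -0.005], [0.958, 0.287, -0.001], [0.0, -0.005, -1.0]]
force: [-0.0, -0.2, -0.1]
grip_width: 0.0437
gripper_force: 0.0
```

```bash
python3 -m pendant '[[[44,0,0,0.5,0,0,0],[44,0,0,0.9,0,0,0],[44,0,0,0.9,0,0,0],[44,0,0,0.8,0,0,0],[44,0,0,0.5,0,0,0],[44,0,0,0.2,0,0,0],[44,0,0,0,0,0,0],[0,0,0,0,0,0,0],[0,0,0,0,0,0,0],[0,0,0,0,0,0,0],[0,0,0,0,0,0,0],[0,0,0,0,0,0,0],[0,0,0,0,0,0,0],[0,0,0,0,0,0,0],[0,0,0,0,0,0,0]]]' 6
```

```text
time: 8.78
tool_pos: [0.5839, 0.1663, 0.1241]
ee_rot: [[-0.282, 0.959, 0.001], [0.959, 0.282, 0.0], [-0.0, 0.001, -1.0]]
force: [-2.0, -1.1, 5.6]
grip_width: 0.012
gripper_force: 6.0
```

Pinched opening reads 12.0 mm, and the top view also gave it 12.3 against 15.4 and 9.2 for the others. I grip harder and lift.

```bash
python3 -m pendant '[[[0,0,0,0,0,0,0],[0,0,0,0,0,0,0],[0,0,0,0,0,0,0],[0,0,0,-0.2,0,0,0],[0,0,0,-0.5,0,0,0],[0,0,0,-0.6,0,0,0],[0,0,0,-0.7,0,0,0],[0,0,0,-0.7,0,0,0],[0,0,0,-0.7,0,0,0],[0,0,0,-0.5,0,0,0],[0,0,0,-0.3,0,0,0],[0,0,0,0,0,0,0],[0,0,0,0,0,0,0]]]' 35; python3 - <<'E'
from h import *
s=robot.state();print(s['tool_pos'],s['force'],s['grip_width'],s['ft_torque'])
d=grab('scene');P=cloud(d);im=d['image'].astype(int)
cv2.imwrite('pics/l1.png',cv2.resize(d['image'][30:280,230:430],None,fx=2.4,fy=2.4)[:,:,::-1])
E
```

```text
time: 9.87
tool_pos: [0.5835, 0.1662, 0.2908]
ee_rot: [[-0.282, 0.959, 0.0], [0.959, 0.282, 0.0], [-0.0, 0.0, -1.0]]
force: [0.0, 0.4, -2.7]
grip_width: 0.0119
gripper_force: 35.0
[0.58351089 0.16624987 0.29082674] [ 0.00842765  0.37575851 -2.69747948] 0.011881058228461082 [-0.02355236  0.07163397 -0.00088399]
```

View pics/l1.png

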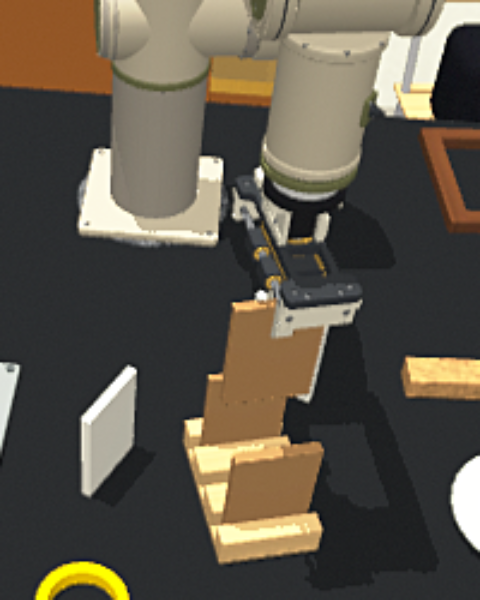

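The panel hangs upright in the gripper at (275,350), and the other two remain in the stand. I carry it to a hover 8 mm before the fence.

```bash
python3 -m pendant '[[[0,0,0,0,0,0,0.5],[0,0,0,0,0,0,0.7],[0,0,0,0,0,0,0.7],[0,0,0,0,0,0,0.6],[0,0,0,0,0,0,0.315],[0,-0.4,0.02,0,0,0,0],[0,-0.8,0.035,0,0,0,0],[0,-0.9,0.035,0,0,0,0],[0,-0.9,0.035,0,0,0,0],[0,-0.9,0.035,0,0,0,0],[0,-0.9,0.035,0,0,0,0],[0,-0.9,0.035,0,0,0,0],[0,-0.9,0.035,0,0,0,0],[0,-0.9,0.035,0,0,0,0],[0,-0.9,0.035,0,0,0,0],[0,-0.9,0.035,0,0,0,0],[0,-0.6,0.02,0,0,0,0],[0,-0.2,0,0,0,0,0],[0,0,0,0,0,0,0],[0,0,0,0,0,0,0]]]'; python3 - <<'E'
from h import *
for n in ['top','scene']:
    d=grab(n);P=cloud(d);im=d['image'].astype(int)
    m=(P[...,0]>.56)&(P[...,0]<.66)&(P[...,1]>-.31)&(P[...,1]<-.16)&(P[...,2]>.165)&(P[...,2]<.33)&((im[...,0]-im[...,2])>40)
    p=P[m]; print(n,len(p))
    if len(p)>30:
        print(np.round(np.percentile(p,[1,50,99],axis=0)*1000,1))
        if n=='scene':
            A=np.c_[p[:,1],p[:,2],np.ones(len(p))];c=np.linalg.lstsq(A,p[:,0],rcond=None)[0];print('x=f(y,z)',c)
E
```

```text
time: 11.58
tool_pos: [0.6002, -0.237, 0.2891]
ee_rot: [[-0.004, 1.0, -0.003], [1.0, 0.004, 0.002], [0.002, -0.003, -1.0]]
force: [-0.1, 0.3, -1.5]
grip_width: 0.012
gripper_force: 35.0
top 62
[[ 592.4 -202.8  198.1]
 [ 597.1 -190.4  312.7]
 [ 602.6 -184.4  320.2]]
scene 1328
[[ 598.3 -285.3  180.5]
 [ 607.  -225.6  244.6]
 [ 610.7 -186.6  319. ]]
x=f(y,z) [-0.01653466 -0.00444785  0.60410264]
```

```bash
python3 -m pendant '[[[0,0,0,0.3,0,0,0],[0,0,0,0.5,0,0,0],[0,0,0,0.6,0,0,0],[0,0,0,0.6,0,0,0],[0,0,0,0.6,0,0,0],[0,0,0,0.5,0,0,0],[0,0,0,0.4,0,0,0],[0,0,0,0.3,0,0,0],[0,0,0,0.1,0,0,0],[0,0,0,0,0,0,0],[0,0,0,0,0,0,0]]]'; python3 -m pendant '[[[0,0,0.08,0,0,0,0],[0,0,0.06,0,0,0,0],[0,0,0,0,0,0,0],[0,0,0,0,0,0,0]]]'
```

```text
time: 12.6
tool_pos: [0.6012, -0.2374, 0.1357]
ee_rot: [[-0.005, 1.0, 0.001], [1.0, 0.005, -0.0], [-0.0, 0.001, -1.0]]
force: [0.6, -0.2, -0.9]
grip_width: 0.0118
gripper_force: 35.0
time: 12.93
tool_pos: [0.6069, -0.2379, 0.1358]
ee_rot: [[-0.004, 1.0, 0.001], [1.0, 0.004, -0.001], [-0.001, 0.001, -1.0]]
force: [-0.2, -0.1, -0.6]
grip_width: 0.0115
gripper_force: 35.0
```

```bash
python3 -m pendant '[[[0,0,0,0.12,0,0,0],[0,0,0,0.1,0,0,0],[0,0,0,0,0,0,0],[0,0,0,0,0,0,0]]]'; python3 -m pendant '[[[0,0,0.04,0,0,0,0],[0,0,0,0,0,0,0],[0,0,0,0,0,0,0]]]';python3 -m pendant '[[[0,0,0.04,0,0,0,0],[0,0,0,0,0,0,0],[0,0,0,0,0,0,0]]]'
```

```text
time: 13.27
tool_pos: [0.6058, -0.2375, 0.1254]
ee_rot: [[-0.004, 1.0, -0.001], [1.0, 0.004, 0.001], [0.001, -0.001, -1.0]]
force: [0.3, -0.2, -1.5]
grip_width: 0.0119
gripper_force: 35.0
time: 13.52
tool_pos: [0.6082, -0.2377, 0.1265]
ee_rot: [[-0.004, 1.0, 0.0], [1.0, 0.004, -0.0], [-0.0, 0.0, -1.0]]
force: [0.5, 0.9, -1.8]
grip_width: 0.0118
gripper_force: 35.0
time: 13.77
tool_pos: [0.6089, -0.2378, 0.1263]
ee_rot: [[-0.004, 1.0, -0.002], [1.0, 0.004, 0.0], [0.0, -0.002, -1.0]]
force: [-5.0, -0.0, 2.0]
grip_width: 0.0119
gripper_force: 35.0
```

Fence contact (-5 N) at x = 0.609. I lower to the base.

```bash
python3 -m pendant '[[[0,0,0,0.04,0,0,0],[0,0,0,0,0,0,0],[0,0,0,0,0,0,0]]]';python3 -m pendant '[[[0,0,0,0.04,0,0,0],[0,0,0,0,0,0,0],[0,0,0,0,0,0,0]]]'
```

```text
time: 14.02
tool_pos: [0.6088, -0.2378, 0.1245]
ee_rot: [[-0.004, 1.0, -0.002], [1.0, 0.004, 0.0], [0.0, -0.002, -1.0]]
force: [-5.3, -1.2, 1.6]
grip_width: 0.0117
gripper_force: 35.0
time: 14.27
tool_pos: [0.6089, -0.2378, 0.1242]
ee_rot: [[-0.004, 1.0, -0.001], [1.0, 0.004, -0.0], [-0.0, -0.001, -1.0]]
force: [-9.3, 1.0, 8.4]
grip_width: 0.0119
gripper_force: 35.0
```

```bash
python3 -m pendant '[[[16,0,0,0,0,0,0],[24,0,0,0,0,0,0],[40,0,0,0,0,0,0],[40,0,0,0,0,0,0],[40,0,0,0,0,0,0],[40,0,0,0,0,0,0],[40,0,0,-0.2,0,0,0],[40,0,0,-0.4,0,0,0],[40,0,0,-0.6,0,0,0],[40,0,0,-0.8,0,0,0],[40,0,0,-0.8,0,0,0],[40,0,0,-0.4,0,0,0],[40,0,0,0,0,0,0],[40,0,0,0,0,0,0]]]'; python3 - <<'E'
from h import *
d=grab('top');P=cloud(d);d2=grab('scene');Q=cloud(d2)
for n,P,im in (('top',P,d['image'].astype(int)),('scene',Q,d2['image'].astype(int))):
    m=(P[...,0]>.57)&(P[...,0]<.66)&(P[...,1]>-.31)&(P[...,1]<-.16)&(P[...,2]>.1)&(P[...,2]<.165)&((im[...,0]-im[...,2])>40)
    p=P[m]; print(n,len(p))
    if len(p)>30:print(np.round(np.percentile(p,[1,50,99],axis=0)*1000,1))
    if n=='scene': A=np.c_[p[:,1],p[:,2],np.ones(len(p))];print(np.linalg.lstsq(A,p[:,0],rcond=None)[0])
cv2.imwrite('pics/p1.png',cv2.resize(d2['image'][100:270,120:320],None,fx=3,fy=3,interpolation=cv2.INTER_CUBIC)[:,:,::-1])
E
```

```text
time: 15.43
tool_pos: [0.6103, -0.2381, 0.2531]
ee_rot: [[-0.004, 1.0, 0.003], [1.0, 0.004, -0.002], [-0.002, 0.003, -1.0]]
force: [0.6, 0.4, -0.1]
grip_width: 0.0402
gripper_force: 0.0
top 61
[[ 600.5 -216.8  117.5]
 [ 604.5 -198.5  149.8]
 [ 610.5 -185.5  155.7]]
scene 559
[[ 604.  -287.   100.4]
 [ 614.7 -238.1  133.7]
 [ 618.2 -188.5  155.1]]
[-0.00513508 -0.07047628  0.62210259]
```

View pics/p1.png

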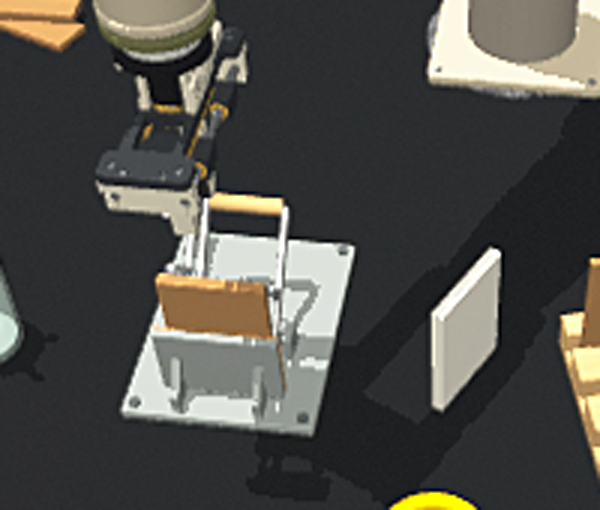

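The panel stands upright on the base against the fence at (215,305), with the jaw still drawn back (handle at (250,203)). On to the thumb plate.

```bash
python3 -m pendant '[[[0,-0.2,-0.45,0,0,0,0],[0,-0.425,-0.9,0,0,0,0],[0,-0.425,-0.9,0,0,0,0],[0,-0.425,-0.9,0,0,0,0],[0,-0.425,-0.9,0,0,0,0],[0,-0.23,-0.48,0,0,0,0],[0,0,0,0.4,0,0,0],[0,0,0,0.8,0,0,0],[0,0,0,0.9,0,0,0],[0,0,0,0.9,0,0,0],[0,0,0,0.6,0,0,0],[0,0,0,0.2,0,0,0],[0,0,0,0,0,0,0],[0,0,0,0,0,0,0]]]' 20
```

```text
time: 16.7
tool_pos: [0.4285, -0.3234, 0.099]
ee_rot: [[-0.004, 1.0, -0.001], [1.0, 0.004, 0.001], [0.001, -0.001, -1.0]]
force: [0.6, 0.5, 0.5]
grip_width: 0.0008
gripper_force: 0.0
```

```bash
python3 -m pendant '[[[0,0,0,0.2,0,0,0],[0,0,0,0.15,0,0,0],[0,0,0,0.05,0,0,0],[0,0,0,0,0,0,0]]]'
```

```text
time: 17.03
tool_pos: [0.4287, -0.3236, 0.0829]
ee_rot: [[-0.004, 1.0, -0.0], [1.0, 0.004, 0.0], [0.0, -0.0, -1.0]]
force: [-0.5, 1.4, -0.1]
grip_width: 0.0002
gripper_force: 0.0
```

```bash
python3 -m pendant '[[[0,0,0,0.1,0,0,0],[0,0,0,0.08,0,0,0],[0,0,0,0.08,0,0,0],[0,0,0,0.06,0,0,0],[0,0,0,0,0,0,0],[0,0,0,0,0,0,0]]]'; python3 -c "
from h import *
d=grab('top');P=cloud(d);im=d['image'].astype(int)
m=(P[...,0]>.4)&(P[...,0]<.595)&(P[...,1]>-.29)&(P[...,1]<-.18)&(P[...,2]>.1)&(P[...,2]<.18)&((im[...,0]-im[...,2])>40)
print(m.sum(),P[m].mean(0))"
```

```text
time: 17.53
tool_pos: [0.4287, -0.3239, 0.0704]
ee_rot: [[-0.004, 1.0, 0.0], [1.0, 0.004, -0.0], [-0.0, 0.0, -1.0]]
force: [-1.9, -1.5, 2.5]
grip_width: 0.0006
gripper_force: 1.5
137 [ 0.54742749 -0.23868849  0.16333263]
```

The jaw closed: the handle sits about 15 mm from shut, some 0.12 rad, which matches 12 mm. I back off and check.

```bash
python3 -m pendant '[[[0,0,0,-0.3,0,0,0],[0,0,0,-0.6,0,0,0],[0,0,0,-0.8,0,0,0],[0,0,0,-0.9,0,0,0],[0,0,0,-0.9,0,0,0],[0,0,0,-0.5,0,0,0],[0,0,-0.5,0,0,0,0],[0,0,0,0,0,0,0],[0,0,0,0,0,0,0],[0,0,0,0,0,0,0]]]'; python3 - <<'E'
from h import *
d=grab('top');P=cloud(d);d2=grab('scene');Q=cloud(d2)
for n,P,im in (('top',P,d['image'].astype(int)),('scene',Q,d2['image'].astype(int))):
    for nm,x0,x1,z0 in (('panel',.595,.66,.1),('handle',.5,.58,.145),('ptop',.595,.66,.147)):
        m=(P[...,0]>x0)&(P[...,0]<x1)&(P[...,1]>-.31)&(P[...,1]<-.16)&(P[...,2]>z0)&(P[...,2]<.175)&((im[...,0]-im[...,2])>40)
        p=P[m];r=cv2.minAreaRect((p[:,:2]*1000).astype(np.float32));print(n,nm,len(p),np.round(r,1) if 0 else r)
        if n=='scene' and nm=='panel':
            q=p[p[:,2]<.143];A=np.c_[q[:,1],q[:,2],np.ones(len(q))];print(np.linalg.lstsq(A,q[:,0],rcond=None)[0])
cv2.imwrite('pics/e1.png',cv2.resize(d2['image'][100:280,120:400],None,fx=2.8,fy=2.8,interpolation=cv2.INTER_CUBIC)[:,:,::-1])
E
```

```text
time: 18.42
tool_pos: [0.4089, -0.3233, 0.23]
ee_rot: [[-0.004, 1.0, 0.0], [1.0, 0.004, 0.001], [0.001, 0.0, -1.0]]
force: [0.0, -0.0, -0.2]
grip_width: 0.0005
gripper_force: 0.0
top panel 207 ((606.986572265625, -234.7858123779297), (12.475580215454102, 98.68096923828125), 0.13111147284507751)
top handle 132 ((547.0914306640625, -237.7012176513672), (73.42694091796875, 11.51026439666748), 89.80540466308594)
top ptop 164 ((607.0623779296875, -235.496826171875), (97.17475128173828, 12.07741641998291), 89.72148132324219)
scene panel 555 ((610.4599609375, -238.2933349609375), (17.363588333129883, 101.28217315673828), 1.1007038354873657)
[-0.00374062  0.01024509  0.61321445]
scene handle 151 ((551.5827026367188, -239.5720672607422), (19.17215919494629, 74.74443817138672), 1.9248135089874268)
scene ptop 164 ((610.0277099609375, -238.03170776367188), (16.83294105529785, 99.82174682617188), 1.3298758268356323)
```

View pics/e1.png

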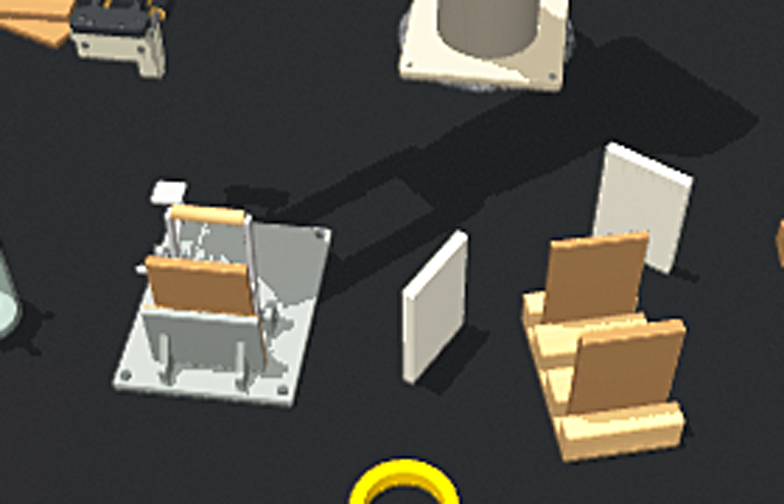

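The jaw is closed on the upright panel at (200,285). The catch is back at (168,190), the other two panels stand in the grooves, and the robot is clear.

```bash
python3 -c "
from rig import close_job
print(close_job())"
```

```text
the job is handed in; nothing more can be done
None
```

The 12 mm panel (one pinch, of the middle panel, read 12.0 mm) stands upright and centred against the fence with the jaw closed on it, the other two panels are still in the stand, and the job was handed in at about 18.5 s (no verdict was returned).

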